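# Key the stage plate into the microscope base

### The arm

A 7-joint arm with a two-finger parallel gripper is mounted at the origin on the work surface. World frame = base frame: x ahead of the robot, y to its left, z up, the work surface at z = 0. Lengths are in m, angles in rad, forces in N, time in s.
With the tool pointing down it reaches from about 0.425 to 0.925 m from the base axis. Payload 6.8 kg.
Tool frame: the origin (TCP) lies on the mounting face of the last link; the fingertips stand 173 mm ahead of it and the grasp point (between the pads) lies 155 mm ahead of it; z points along the fingers, y is the line along which they close (so a half turn about z gives the same grasp; the last joint's range is limited). The gripper opens to 85 mm and grips with 20 to 120 N. Pads are 22 mm wide; open, the fingers measure 114 mm over their backs; the gripper's body (76 mm by 85 mm) begins 54 mm behind the grasp point. The pads swing forward as they close: fully open they stand 13 mm farther back than shut.
Start: joints at [1.042, 0.477, 0.022, 1.555, -0.011, 1.109, -0.083], TCP at [0.276, -0.616, 0.405] pointing down, gripper open.
Joint ranges: [-2.96, 2.96], [-0.34, 2.1], [-1.41, 1.46], [0.24, 2.44], [-1.37, 4.51], [0.17, 1.92], [-2.96, 2.96]. Speed limits (rad/s): [2.39, 2.39, 3.14, 3.14, 3.14, 3.14, 3.14].

### API

Orientations are given as a unit quaternion [w, x, y, z].
In Python, from station import bot gives the robot as it stands. The module is installed in compiled form; this text tells all that it offers.
- The arm moves only by the shell command python3 -m pendant 'ROWS' [FORCE]. ROWS is JSON, a list of rows, each a list of 5 numbers: the finger opening in m, from 0 to 0.0854, then the shift along the tool's x, y, z in m, then the turn about the tool's z in degrees. In form: [[jaw, x, y, z, yaw], ...]. A call has 1 to 12 rows; each row shifts and turns the commanded pose from where the row before left it, along the tool's axes as they then stand; what a row does not reach is not made up. A row lasts 1/12 s, in which the tool goes at most 41.7 mm and 7.16 degrees, less where a joint would pass 70% of its speed; a pose out of reach is approached as far as the arm can. A call with a gripper value outside its range is refused whole. The fingers move at their own pace and stop on an object; FORCE is the grip in N (left out, the last holds). Time passes only in rows, so rows that do not move let the fingers close. It gives the time, the measured TCP pose, the force, the opening and the grip force at its end, in the units of the state.
- bot.get_obs(): the state, without advancing time (a new reading comes with each control period).
- bot.read_camera(name): name is "side" or "top"; returns (picture, depth): 400x640x3 uint8, blue, green, red; 400x640 float32, m along the optical axis (not along the pixel's ray), 0 where there is no reading.
- bot.camera_model(name): a dict with "intrinsics" (3x3 intrinsics, pixels), "R" (3x3) and "t" (3): a world point X has camera coordinates R X + t. Camera axes: x right, y down, z forward; pixel columns grow to the right and rows downward; lengths in m; the calibration is good to about 2 mm. A picture is of the moment at which its call begins. camera_model takes no time and is no camera call.
- bot.hand_in(): hands the job in; it is judged then, once.
Trained networks look in the newest picture that a camera, given by its name, has taken for a name from the list of things; names that differ only in an ending like _2 or _b are one class to them, and where a whole thing is asked for, a point or a joint stands for the part that bears it (a point fixed in the world has none). Each returns a list of dicts, best first, with "score" (0 to 1); they miss things now and then, are a little off and sometimes report something else, mostly with a low value. They report only what shows in the picture. A call takes as long as a camera call.
- bot.boxes_of(name, camera): "at" ([column, row] in pixels, amid what is visible of it).
- bot.trace(name, camera): "mask" (400x640 bool, what is visible of it) and "at" ([column, row] in pixels, amid what is visible of it).
- bot.pinpoint(name, camera): "at" ([column, row] in pixels: a listed point, or the origin of a listed thing).
The state is a dict: "t": time; "q": joint angles; "joint_vel": joint speeds; "joint_torque": joint torques, N m; "eef_pos": TCP position; "tool_rot": TCP orientation; "contact_force": force on the tool from outside, world axes, zero at the start; "torque": the same for the moment, N m; "gripper_width": opening from 0.0 (shut) to 1.0 (fully open); "grasp_force": force on a finger pad.
Only numpy, scipy, OpenCV 4.12 (cv2) and the standard library are available. Lean on these libraries where they do the work, as an engineer would, in place of code of your own. Each camera call takes 0.05 s, during which the arm holds its last target. There are 200 camera calls.

### The job

The round black stage plate on the stereo-microscope base is sitting proud because its notch is not over the locating pin. With a fingertip against its rib, turn the plate round until the notch meets the pin, then press it down until it is fully home, and take the hand away. Do not lift the plate, and leave the other things on the bench where they are.

Things in the scene. Friction and masses are not known exactly. Their poses are not given: they have to be found in the camera images.
- micro_base: white microscope base fixed to the bench, 230 x 200 mm, its flat top 40 mm above the bench. Origin on the bench surface directly below the plate's axis; z up. In its frame the base reaches from x = -95 to +135 mm and y = -100 to +100 mm; a round socket (52 mm across, 30 mm tall above the base's top) stands at x = +106 mm; the pin is on the +y side. It stands at varying yaw
- axis (a point): point on the vertical axis about which the plate turns, on the base's top (40 mm above the bench)
- pin (a point): top of the fixed steel locating pin, 46 mm from the plate's axis. The pin is a round bar 9 mm thick lying on the base, pointing horizontally at the axis, from 39 to 76 mm from the axis, with a small steel block at its outer end (from 69 mm to 91 mm from the axis); its top is 8 mm above the base's top. Its outer part shows beyond the plate's edge
- notch (a point): point in the middle of the plate's rim notch, level with the plate's top face, 46 mm from the axis. The notch is 14 mm wide and is cut inwards from the rim to 37 mm from the axis. It has to come over the pin; brought within about 3 mm of centred and pressed, it goes down over the round-topped pin
- plate_top (a point): centre of the plate's top face. The plate is a black disc 110 mm across and 8 mm thick; before it is seated its underside is 8.5 mm and its top face 16.5 mm above the base's top (56.5 mm above the bench); seated, the top face is 6 mm lower. The middle, 48 mm across, is flat and free for pressing (a thin grey disc of 36 mm marks it)
- rib (a point): middle of the top edge of the finger rib, a straight upright bare-aluminium rib on the plate opposite to the notch, lying radially from 24 to 50 mm from the axis, 8 mm wide, 14 mm tall above the plate's top face. Pushed sideways by a fingertip on either face it turns the plate
- plate_turn (a joint): angle of the plate about its vertical axis, rad, growing counterclockwise seen from above; 0 (or any whole turn) when the notch is exactly over the pin. It turns freely in both directions without stops, with light friction (about 0.04 N m, some 1 N at the rib), and stays where it is left
- plate_drop (a joint): how far the plate has been pressed down, m: 0 at the start, 0.006 fully home, negative if lifted. It sits tight on its hub, so it moves only when pressed with about 4 N or more and stays where it is left; the pin stops it unless the notch is over the pin
- eyepiece_mid (a point): bystander: black eyepiece standing on the bench, 34 mm across at the foot, 55 mm tall; point at its middle
- oil_bottle_mid (a point): bystander: small amber oil bottle standing on the bench, 28 mm across, 60 mm tall; point at its middle
- dish_mid (a point): bystander: clear flat culture dish on the bench, 56 mm across, 14 mm tall; point at its middle
- slide_box_mid (a point): bystander: grey slide box on the bench, 85 x 30 x 30 mm; point at its middle

How it is judged:
By the outcome, as a careful person would: the job done as asked, in the order asked, and still so for the second after the job is handed in, with the robot touching nothing.
It also fails if it takes over 48 s, if anything falls off the work surface, if the arm or the gripper's body presses on something with over 40 N, if the wrist force passes 120 N, or if a joint passes its speed limit or range.

## Working session

There is one attempt and no reset: what is moved stays moved. The work goes in short steps, Python scripts to look and compute and a shell command to move; the robot and the scene stay as the last step left them, time stands still between calls to the robot, and variables do not carry over. Pictures are saved under pics/ and viewed, at most 10 in all, crops included, and the job is handed in when it is done.

```bash
mkdir -p pics
cat > h.py <<'E'
import numpy as np, cv2
from station import bot
def ray(cam,uv):
    m=bot.camera_model(cam);K=np.array(m["intrinsics"]);R=np.array(m["R"]);t=np.array(m["t"])
    return -R.T@t, R.T@np.linalg.inv(K)@np.array([uv[0],uv[1],1.])
def at_z(cam,uv,z):
    o,d=ray(cam,uv); return o+d*(z-o[2])/d[2]
def proj(cam,X):
    m=bot.camera_model(cam);c=np.array(m["R"])@X+np.array(m["t"]);p=np.array(m["intrinsics"])@c;return p[:2]/p[2]
Z=dict(axis=.04,pin=.048,notch=.0565,plate_top=.0565,rib=.0705,eyepiece_mid=.0275,oil_bottle_mid=.03,dish_mid=.007,slide_box_mid=.015)
E
python3 - <<'E'
from h import *
for c in("top","side"):
    im,d=bot.read_camera(c); cv2.imwrite(f"pics/{c}0.png",im)
    for n,z in Z.items():
        r=bot.pinpoint(n,c)
        for k in r[:2]: print(c,n,round(k["score"],2),np.round(k["at"]),np.round(at_z(c,k["at"],z),4))
o=bot.get_obs();print(o["t"],o["eef_pos"],o["tool_rot"],o["q"])
E
```

```text
top axis 0.97 [315. 209.] [0.5525 0.0631 0.04  ]
top pin 0.89 [298. 208.] [0.5542 0.1049 0.048 ]
top notch 0.37 [317. 209.] [0.5508 0.0579 0.0565]
top notch 0.37 [254. 167.] [0.6504 0.2139 0.0565]
top plate_top 0.6 [318. 207.] [0.5561 0.0571 0.0565]
top rib 0.9 [323. 195.] [0.5833 0.044  0.0705]
top rib 0.47 [253. 166.] [0.65   0.2139 0.0705]
top eyepiece_mid 0.58 [252. 166.] [0.6588 0.2245 0.0275]
top oil_bottle_mid 0.5 [388. 228.] [ 0.5122 -0.1131  0.03  ]
top dish_mid 0.82 [243. 232.] [0.4979 0.2429 0.007 ]
top slide_box_mid 0.62 [389. 182.] [ 0.6259 -0.1172  0.015 ]
side axis 0.89 [302. 212.] [0.5463 0.062  0.04  ]
side notch 0.98 [280. 207.] [0.5077 0.0895 0.0565]
side plate_top 0.59 [304. 206.] [0.5507 0.0589 0.0565]
side rib 0.82 [321. 198.] [0.5835 0.0417 0.0705]
side eyepiece_mid 0.65 [296. 173.] [0.6602 0.2284 0.0275]
side oil_bottle_mid 0.67 [239. 203.] [0.4697 0.1992 0.03  ]
side oil_bottle_mid 0.56 [345. 261.] [ 0.515  -0.1044  0.03  ]
side dish_mid 0.77 [238. 202.] [0.4851 0.2361 0.007 ]
side slide_box_mid 0.98 [384. 244.] [ 0.6224 -0.1099  0.015 ]
side slide_box_mid 0.63 [303. 206.] [0.5856 0.1087 0.015 ]
1.0 [ 0.27570699 -0.61613549  0.40473909] [4.02117132e-05 9.77957083e-01 2.08805989e-01 3.01625630e-05] [ 1.04195502  0.47694976  0.02239514  1.55540574 -0.01151958  1.10927127
 -0.08310799]
```

View pics/top0.png

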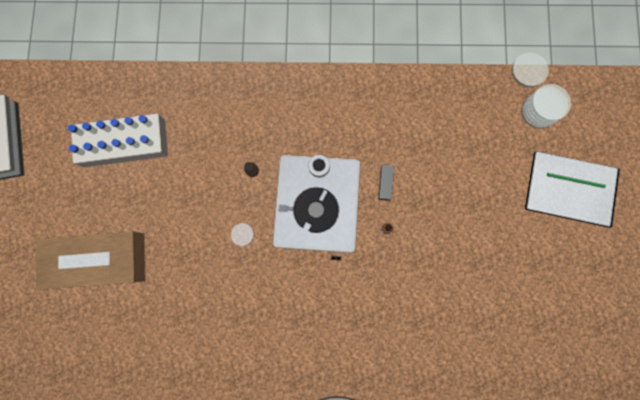

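View pics/side0.png

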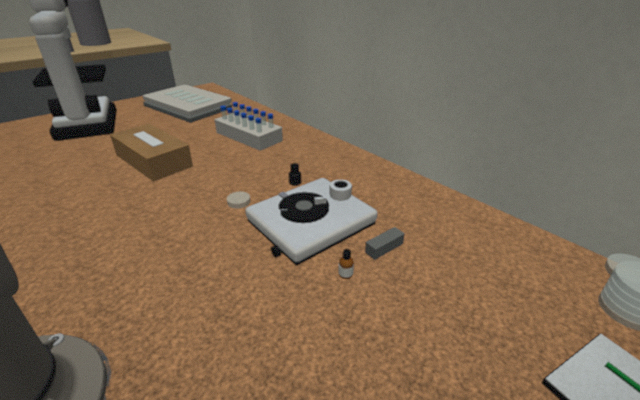

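Top view: plate centre near (316,210), rib near (323,195), notch near (308,227), pin bar on the left at about (286,209) and socket at (319,165). So the plate must turn about 60° clockwise. The side view agrees. I'll refine this on rectified crops.

```bash
cat >> h.py <<'E'
def rect(c,im,z,cx=.552,cy=.061,half=.15,s=2000):
    # image: right=-y, up=+x, s px per m
    P=np.float32([proj(c,np.array([cx+a*half,cy+b*half,z])) for a,b in((1,1),(1,-1),(-1,-1),(-1,1))])
    n=int(2*half*s); Q=np.float32([[0,0],[n,0],[n,n],[0,n]])
    return cv2.warpPerspective(im,cv2.getPerspectiveTransform(P,Q),(n,n),flags=cv2.INTER_CUBIC)
def w(p,cx=.552,cy=.061,half=.15,s=2000): return np.array([cx+half-p[1]/s, cy+half-p[0]/s])
def plate(c,drop=0.):
    im,_=bot.read_camera(c)
    g=cv2.cvtColor(rect(c,im,.0565-drop),cv2.COLOR_BGR2GRAY)
    m=(g<75).astype(np.uint8); n,l,st,ce=cv2.connectedComponentsWithStats(m)
    k=max(range(1,n),key=lambda i:st[i,4] if np.hypot(*(ce[i]-300))<60 else 0)
    pts=np.argwhere(l==k)[:,::-1].astype(np.int32); hull=cv2.convexHull(pts)
    return im,w(cv2.fitEllipse(hull)[0]),np.array(cv2.fitEllipse(hull)[1])/2000
E
python3 - <<'E'
from h import *
out=[]
for c in("top","side"):
    im,p,ax=plate(c); print(c,"plate",p,ax)
    r=rect(c,im,.04); g=cv2.cvtColor(r,cv2.COLOR_BGR2GRAY); hs=cv2.cvtColor(r,cv2.COLOR_BGR2HSV)
    m=((hs[...,1]<60)&(g>110)).astype(np.uint8); n,l,st,ce=cv2.connectedComponentsWithStats(m)
    k=1+np.argmax(st[1:,4]); R=cv2.minAreaRect(np.argwhere(l==k)[:,::-1].astype(np.int32)); print("base",w(R[0]),np.array(R[1])/2000,R[2])
    out.append(cv2.resize(rect(c,im,.0565)[100:500,100:500],(400,400)))
cv2.imwrite("pics/r1.png",np.hstack(out))
E
```

```text
top plate [0.55004105 0.06146379] [0.10536519 0.10617445]
base [0.57196609 0.06015454] [0.19954388 0.23533955] 2.694284439086914
side plate [0.54861287 0.05943703] [0.1088334  0.11676298]
base [0.57366537 0.05225479] [0.21810368 0.25470547] 3.2397000789642334
```

View pics/r1.png

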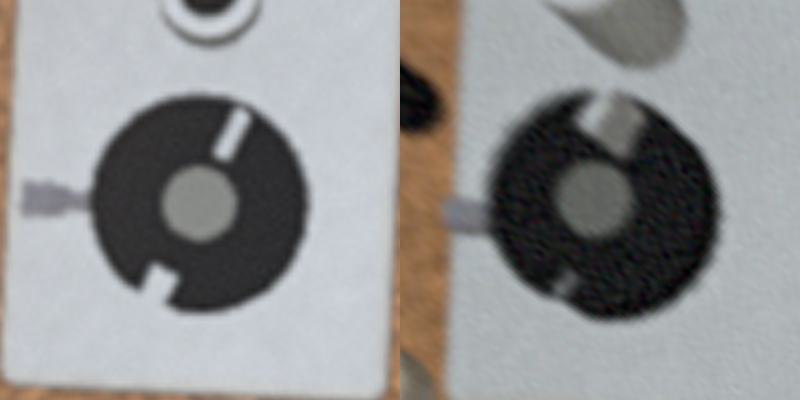

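Plate centre is about (0.550, 0.061), rib direction −26°, notch 154°, pin 87.4°, so I need about 66° clockwise. I'll push the rib's +y side with the fingers shut.

```bash
python3 -m pendant '[[0,0.019,-0.016,-0.003,0],[0,0.019,-0.016,-0.003,0],[0,0.019,-0.016,-0.003,0],[0,0.019,-0.016,-0.003,0],[0,0.019,-0.016,-0.003,0],[0,0.019,-0.016,-0.003,0],[0,0.019,-0.016,-0.003,0],[0,0.019,-0.016,-0.003,0],[0,0.019,-0.016,-0.003,0],[0,0.019,-0.016,-0.003,0],[0,0.019,-0.016,-0.003,0],[0,0.019,-0.016,-0.003,0]]' 30
python3 -m pendant '[[0,0.019,-0.016,-0.003,0],[0,0.019,-0.016,-0.003,0],[0,0.019,-0.016,-0.003,0],[0,0.019,-0.016,-0.003,0],[0,0.019,-0.016,-0.003,0],[0,0.019,-0.016,-0.003,0],[0,0.019,-0.016,-0.003,0],[0,0.019,-0.016,-0.003,0],[0,0.019,-0.016,-0.003,0],[0,0.019,-0.016,-0.003,0],[0,0.019,-0.016,-0.003,0],[0,0.019,-0.016,-0.003,0]]'
python3 -m pendant '[[0,0.019,-0.016,-0.003,0],[0,0.019,-0.016,-0.003,0],[0,0.019,-0.016,-0.003,0],[0,0.019,-0.016,-0.003,0],[0,0.019,-0.016,-0.003,0],[0,0,0,0,-7],[0,0,0,0,-7],[0,0,0,0,-7],[0,0,0,0,-7],[0,0,0,0,-7],[0,0,0,0,-5],[0,0,0,0,0]]'
```

```text
t: 2.1
eef_pos: [0.4058, -0.3466, 0.4411]
tool_rot: [0.0, 0.978, 0.209, 0.0]
contact_force: [0.4, 0.2, 0.2]
gripper_width: 0.0
grasp_force: 0.0
t: 3.1
eef_pos: [0.5354, -0.0783, 0.477]
tool_rot: [0.0, 0.978, 0.209, 0.0]
contact_force: [0.2, -0.6, 0.2]
gripper_width: 0.001
grasp_force: 0.0
t: 4.1
eef_pos: [0.5891, 0.0323, 0.4917]
tool_rot: [-0.0, 0.847, 0.532, 0.0]
contact_force: [-1.1, -0.3, -0.0]
gripper_width: -0.002
grasp_force: 0.0
```

```bash
python3 -m pendant '[[0,0.008,-0.002,0.02,0],[0,0.008,-0.002,0.02,0],[0,0.008,-0.002,0.02,0],[0,0.0077,-0.0016,0.02,0],[0,0,0,0.03,0],[0,0,0,0.03,0],[0,0,0,0.03,0],[0,0,0,0.022,0],[0,0,0,0.02,0],[0,0,0,0.015,0],[0,0,0,0.010,0],[0,0,0,0,0]]'
python3 -m pendant '[[0,0,0,0.01,0],[0,0,0,0.008,0],[0,0,0,0,0]]'
python3 - <<'E'
from h import *
im,_=bot.read_camera("top"); a=rect("top",im,.0565)[100:500,100:500]
im,_=bot.read_camera("side"); b=cv2.resize(im[150:270,240:380],(467,400))
cv2.imwrite("pics/r2.png",np.hstack([a,b[:,:400]]))
E
```

```text
t: 5.1
eef_pos: [0.5954, 0.0641, 0.2526]
tool_rot: [-0.001, 0.848, 0.53, -0.002]
contact_force: [-1.3, 0.6, -0.2]
gripper_width: 0.003
grasp_force: 0.0
t: 5.35
eef_pos: [0.5958, 0.0642, 0.2357]
tool_rot: [-0.0, 0.848, 0.53, -0.001]
contact_force: [-1.3, -0.2, -0.4]
gripper_width: 0.0
grasp_force: 0.0
```

View pics/r2.png

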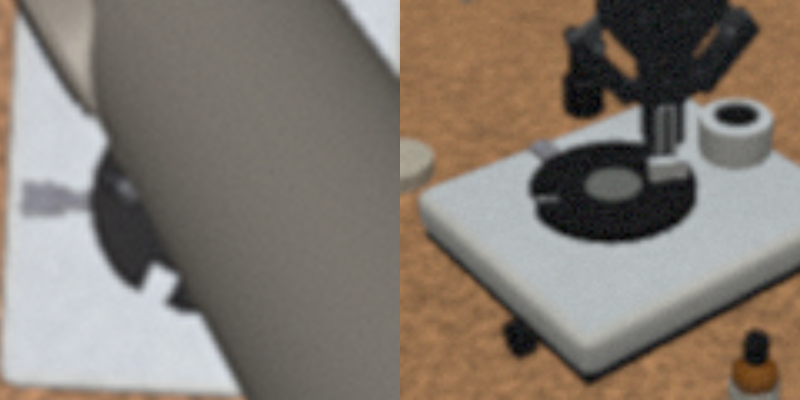

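The finger stands just behind the rib's +y face, clear of the socket. Start the push.

```bash
python3 -m pendant '[[0,-0.002,0,0.002,0],[0,-0.002,0,0,0],[0,-0.002,0,0,0],[0,-0.002,0,0,0],[0,-0.0028,0.001,0,4],[0,-0.0028,0.001,0,4],[0,-0.0028,0.001,0,4],[0,-0.0028,0.001,0,4],[0,-0.0028,0.001,0,4],[0,-0.0028,0.001,0,4],[0,-0.0028,0.001,0,4],[0,0,0,0,0]]'
python3 - <<'E'
from h import *
im,_=bot.read_camera("top"); a=rect("top",im,.0565)[100:500,100:500]
im,_=bot.read_camera("side"); b=cv2.resize(im[150:270,240:380],(467,400))
cv2.imwrite("pics/r3.png",np.hstack([a,b[:,:400]]))
E
```

```text
t: 6.45
eef_pos: [0.5861, 0.0372, 0.235]
tool_rot: [0.0, 0.951, 0.309, 0.0]
contact_force: [0.4, -0.2, 0.1]
gripper_width: -0.001
grasp_force: 0.2
```

View pics/r3.png

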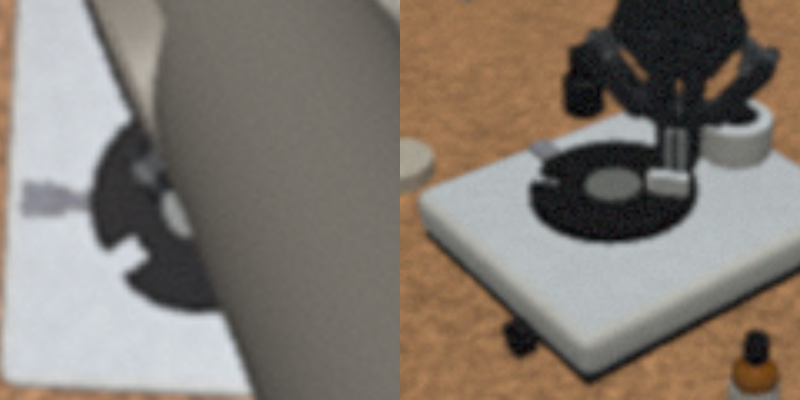

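Works: the notch is now at (130,255), about 127°, so some 39° remain. Finger contact offset agrees with the model.

```bash
python3 -m pendant '[[0,-0.0028,0.001,0,4],[0,-0.0028,0.001,0,4],[0,-0.0028,0.001,0,4],[0,-0.0028,0.001,0,4],[0,-0.0028,0.001,0,4],[0,-0.0028,0.001,0,4],[0,-0.0028,0.001,0,4],[0,-0.0028,0.001,0,4],[0,-0.0028,0.001,0,4],[0,0,0,0,0]]'
python3 - <<'E'
from h import *
im,_=bot.read_camera("top"); a=rect("top",im,.0565)[100:500,100:500]
im,_=bot.read_camera("side"); b=cv2.resize(im[150:270,240:380],(467,400))
cv2.imwrite("pics/r4.png",np.hstack([a,b[:,:400]]))
E
```

```text
t: 7.38
eef_pos: [0.5658, 0.0207, 0.2348]
tool_rot: [0.0, 1.0, 0.001, 0.0]
contact_force: [0.7, 0.0, 0.3]
gripper_width: -0.003
grasp_force: 0.0
```

View pics/r4.png

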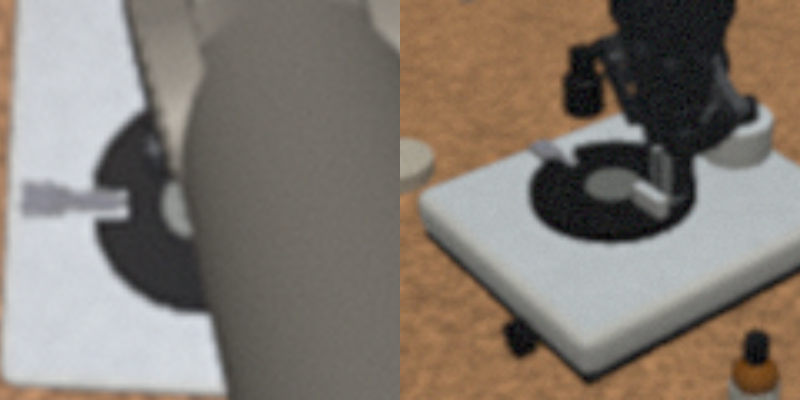

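The notch is practically over the pin: bar at rows about 193–211, columns 100–128. Zoom on it from the same pose.

Run:
```python
from h import *
ims=[bot.read_camera("top")[0].astype(float) for _ in range(4)]
im=np.mean(ims,0).astype(np.uint8)
r=rect("top",im,.0525,cx=.55,cy=.11,half=.035,s=10000)
cv2.imwrite("pics/r5.png",cv2.resize(r,(560,560)))
g=cv2.cvtColor(r,cv2.COLOR_BGR2GRAY)
for y in(.092,.096,.100,.104,.108):  # profile along x at rel. y
    col=int((.11+.035-y)*10000); p=g[:,col-10:col+10].mean(1)
    print(y,[int(v) for v in p[100:600:20]])
```

```text
0.092 [51, 50, 49, 50, 50, 51, 51, 51, 50, 48, 47, 48, 48, 47, 48, 48, 48, 50, 51, 50, 51, 51, 50, 50, 50]
0.096 [51, 51, 51, 52, 52, 51, 51, 48, 50, 61, 67, 62, 62, 74, 82, 76, 59, 49, 49, 51, 51, 51, 51, 52, 50]
0.1 [51, 51, 51, 51, 52, 52, 50, 47, 71, 123, 150, 138, 134, 160, 185, 168, 111, 61, 48, 50, 50, 50, 50, 50, 50]
0.104 [50, 49, 50, 51, 52, 51, 50, 48, 67, 110, 142, 144, 138, 148, 178, 173, 119, 64, 47, 48, 51, 51, 51, 49, 46]
0.108 [66, 55, 48, 46, 47, 49, 48, 50, 75, 113, 137, 140, 135, 141, 171, 171, 120, 64, 44, 45, 46, 46, 46, 51, 66]
```

View pics/r5.png

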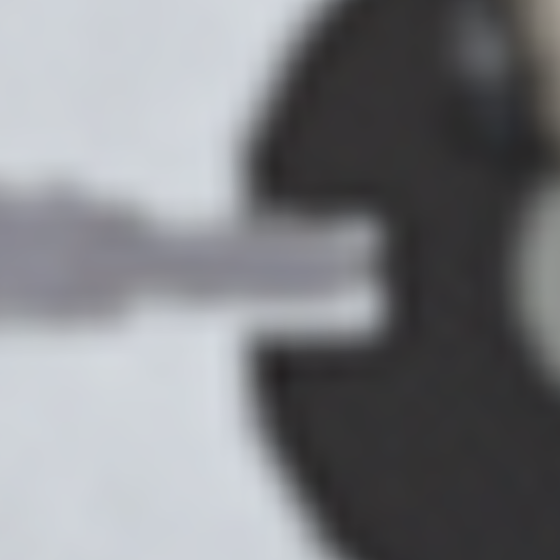

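The notch centre is about 1.8 mm below the bar's centre in the zoom (row 278 vs 262), so about 2° more clockwise. Then back off, lift and go over the centre.

```bash
python3 -m pendant '[[0,-0.0007,0.0003,0,1],[0,-0.0007,0.0003,0,1],[0,0,0,0,0],[0,0.008,0,0,0],[0,0.008,0,0,0],[0,0,0,-0.015,0],[0,0,0,-0.02,0],[0,0,0,-0.015,0],[0,-0.01,-0.013,0,0],[0,-0.01,-0.013,0,0],[0,-0.01,-0.014,0,0],[0,0,0,0,0]]'
python3 - <<'E'
from h import *
im=np.mean([bot.read_camera("top")[0].astype(float) for _ in range(4)],0).astype(np.uint8)
r=rect("top",im,.0525,cx=.55,cy=.11,half=.035,s=10000)
sd,_=bot.read_camera("side"); b=cv2.resize(sd[150:270,240:380],(467,400))
cv2.imwrite("pics/r6.png",np.hstack([cv2.resize(r,(400,400)),b[:,:400]]))
g=cv2.cvtColor(r,cv2.COLOR_BGR2GRAY)
for y in(.100,.104,.108):
    col=int((.11+.035-y)*10000); print(y,[int(v) for v in g[:,col-10:col+10].mean(1)[200:500:15]])
E
```

```text
t: 8.68
eef_pos: [0.5511, 0.0637, 0.2848]
tool_rot: [-0.001, 1.0, -0.014, -0.0]
contact_force: [-0.7, 2.0, -0.0]
gripper_width: 0.001
grasp_force: 0.0
0.1 [112, 112, 112, 112, 111, 111, 111, 111, 111, 110, 110, 109, 110, 110, 110, 110, 110, 109, 109, 109]
0.104 [111, 111, 109, 109, 110, 110, 109, 109, 108, 108, 108, 108, 108, 108, 108, 108, 107, 107, 107, 107]
0.108 [108, 108, 107, 107, 108, 109, 108, 107, 107, 108, 108, 107, 106, 106, 107, 106, 106, 106, 106, 106]
```

View pics/r6.png

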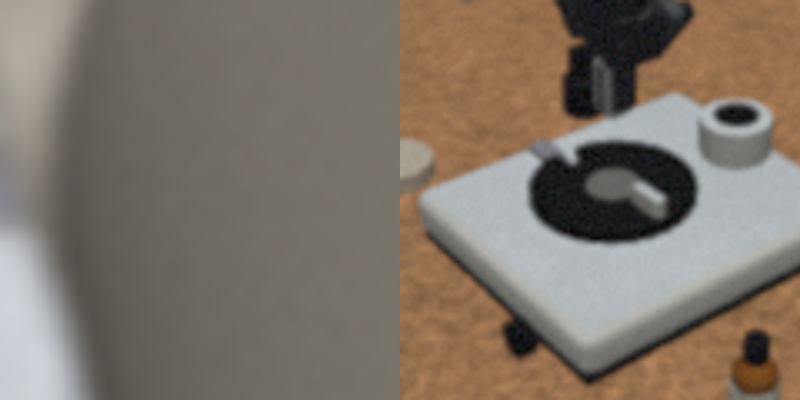

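The top view is blocked by the arm, but the side view shows the notch around the bar and the hand free above the plate. Press.

```bash
python3 -m pendant '[[0,-0.001,0.0025,0.01,0],[0,0,0,0.02,0],[0,0,0,0.015,0],[0,0,0,0.005,0],[0,0,0,0.003,0],[0,0,0,0.001,0],[0,0,0,0.001,0],[0,0,0,0,0]]'
python3 -m pendant '[[0,0,0,0.001,0],[0,0,0,0.001,0],[0,0,0,0.001,0],[0,0,0,0,0]]'
python3 -m pendant '[[0,0,0,0.001,0],[0,0,0,0.001,0],[0,0,0,0.001,0],[0,0,0,0,0]]'
```

```text
t: 9.6
eef_pos: [0.5512, 0.058, 0.2302]
tool_rot: [-0.0, 1.0, -0.017, 0.001]
contact_force: [-1.1, 0.2, 0.4]
gripper_width: 0.0
grasp_force: 0.0
t: 9.93
eef_pos: [0.5512, 0.0581, 0.2271]
tool_rot: [-0.0, 1.0, -0.017, 0.001]
contact_force: [0.2, -0.5, 4.1]
gripper_width: -0.001
grasp_force: 2.0
t: 10.27
eef_pos: [0.5513, 0.0581, 0.2239]
tool_rot: [-0.0, 1.0, -0.017, 0.001]
contact_force: [2.2, -0.3, 4.3]
gripper_width: 0.0
grasp_force: 2.2
```

It's going down at about 4 N. I'll continue until a firm stop.

```bash
python3 -m pendant '[[0,0,0,0.001,0],[0,0,0,0.001,0],[0,0,0,0,0]]'
python3 -m pendant '[[0,0,0,0.001,0],[0,0,0,0.001,0],[0,0,0,0,0]]'
```

```text
t: 10.52
eef_pos: [0.5513, 0.0581, 0.2235]
tool_rot: [0.0, 1.0, -0.017, 0.001]
contact_force: [-4.5, -1.3, 21.0]
gripper_width: -0.003
grasp_force: 10.7
t: 10.77
eef_pos: [0.5514, 0.0582, 0.2231]
tool_rot: [0.0, 1.0, -0.017, 0.001]
contact_force: [-10.3, -2.0, 37.8]
gripper_width: 0.002
grasp_force: 19.1
```

Firm stop at 0.2235, which is the expected 6 mm. Retreat straight up, then aside for a check.

```bash
python3 -m pendant '[[0,0,0,-0.003,0],[0,0,0,-0.005,0],[0,0,0,-0.015,0],[0,0,0,-0.03,0],[0,0,0,-0.03,0],[0,0,0,-0.03,0],[0,0,0.025,-0.02,0],[0,0,0.025,0,0],[0,0,0.025,0,0],[0,0,0.025,0,0],[0,0,0.025,0,0],[0,0,0.025,0,0]]'
python3 -m pendant '[[0,0,0.025,0,0],[0,0,0.025,0,0],[0,0,0.025,0,0],[0,0,0.025,0,0],[0,0,0.025,0,0],[0,0,0.025,0,0],[0,0,0,0,0],[0,0,0,0,0]]'
python3 - <<'E'
from h import *
im,d=bot.read_camera("top"); r=rect("top",im,.0505)[100:500,100:500]
sd,_=bot.read_camera("side"); b=cv2.resize(sd[150:270,240:380],(467,400))
cv2.imwrite("pics/r7.png",np.hstack([r,b[:,:400]]))
def hz(x,y):
    u,v=np.round(proj("top",np.array([x,y,.05]))).astype(int); o,dd=ray("top",(u,v)); k=np.median(d[v-1:v+2,u-1:u+2]); return (o+dd*k)[2]
print("plate",[round(float(hz(.55+a,.061+b)),4) for a,b in((.035,.0),(-.035,0),(0,0),(.025,.025))],"base",[round(float(hz(.55+a,.061+b)),4) for a,b in((-.075,0),(.04,.07),(-.06,-.06))])
E
```

```text
t: 11.77
eef_pos: [0.5453, -0.0929, 0.352]
tool_rot: [-0.0, 1.0, -0.016, -0.001]
contact_force: [0.0, 0.3, 0.2]
gripper_width: 0.002
grasp_force: 0.0
t: 12.43
eef_pos: [0.5401, -0.2433, 0.3517]
tool_rot: [-0.0, 1.0, -0.018, -0.001]
contact_force: [0.2, 0.5, 0.1]
gripper_width: 0.002
grasp_force: 0.0
plate [0.0509, 0.0507, 0.0488, 0.049] base [0.0385, 0.0382, 0.0397]
```

View pics/r7.png

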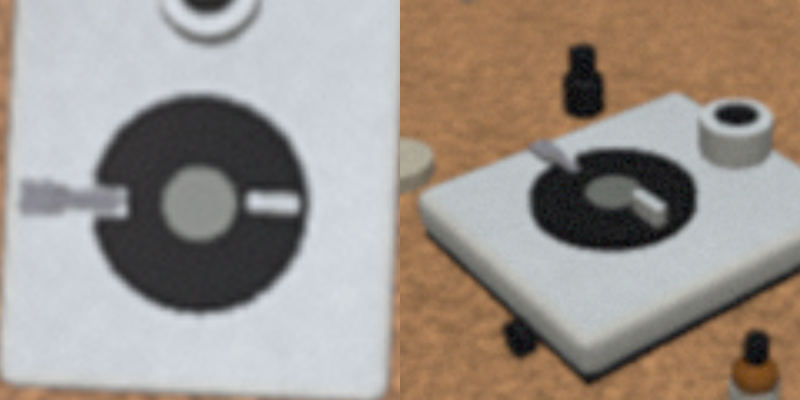

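The pin bar (100–127, 200) sits in the notch, the rib is opposite at (272,203), the plate top measures about 0.050 m, and the hand is clear.

```bash
python3 -c "
from station import bot
print(bot.hand_in())"
```

```text
the job is handed in; nothing more can be done
None
```

The plate was turned about 66° clockwise until its notch met the pin, then pressed down about 6 mm to a firm stop; the hand is clear, no other object was deliberately touched, and the job is handed in.

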